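# Fit the conversion plate to the gel viewer

## Task

Get the gel viewer ready: turn its lamp selector the shorter way round to the violet dot, and lay the conversion plate on the viewer, flat, centred and square over the dark light window with its length along the window's, either way round. The plate lies in the deep open drawer with its rear under the cabinet top, so lift its orange grip to raise the front edge, tilt the plate well up (20 degrees at the least) and draw it out at that slant; set it down gently and leave the other things where they are.

Things in the scene. Friction and masses are not known exactly. Their poses are not given: they have to be found in the camera images.
- plate: conversion plate: flat cream panel 150 (x) x 84 (y) x 6 mm, black border, 0.14 to 0.21 kg, with an upright orange grip flange on top. Origin: centre of its underside; x along its length, z out of its upper face. The flange stands across the plate 29 mm from the centre towards -x (46 mm from the -x edge): lifting by it raises the -x edge
- plate_grip (a point): centre of the orange grip flange, 32 mm above the plate's underside; axes as plate. The flange is 8 mm thick along plate x, 76 mm wide along plate y and stands 52 mm above the plate's upper face. To be pinched across its thickness, fingers closing along plate x
- drawer_floor (a point): centre of the open drawer's inner floor, 10 mm above the bench. Grey drawer, inner length 158 (x) by width 92 mm (y), walls 4 mm thick with rim 80 mm above the bench, white front 12 mm thick and as high. x points into the cabinet, -x to the drawer's front. The plate lies flat on this floor, 1 to 8 mm from the walls, its x along this x (flange near the front)
- cabinet: grey two-drawer cabinet, fixed, 200 (x) x 232 (y) x 92 mm; front faces -x, origin under its centre. The drawer at -y is out to its stop (pushing it in takes over 15 N). The cabinet's top board, underside 84 mm above the bench, covers the rear 37 mm of the drawer's inside, so the plate's rear cannot rise; tilted up 30 to 45 degrees about its rear lower edge it slides out over the drawer front
- viewer: gel viewer: white and grey box, fixed, 220 (x) x 280 (y) mm, flat top 65 mm above the bench; operator's side is -x; origin under its centre. Control strip with selector along its -x edge. An amber shield, fixed open, stands along its -y edge leaning outwards, up to 206 mm above the bench
- window (a point): centre of the viewer's dark violet light window, 130 mm along y and 66 mm along x, level with the viewer's flat top, 65 mm above the bench, 35 mm from the viewer's centre towards +x; axes as viewer. The plate belongs here, underside on this surface, length along y, either way round
- lamp_selector (a joint): lamp selector on the viewer, rad, grows anticlockwise seen from above; no stops, it turns on without end and the value counts on (a whole turn is 6.283). The pointer is at the violet dot at 0 and again at 6.283. At the start it stands within 1.45 rad of 6.283, either side (now and then already there). Turns with about 0.05 N m, stays where it is left
- selector_grip (a point): on the selector's axis, half-way up its grip bar, 87 mm above the bench. The bar is 46 mm long, 13 mm thick, 27 mm tall (73 to 100 mm above the bench), on a disc 48 mm across. x points along the bar to its white-marked pointer end; at the violet dot this x is the viewer's x. Six dots 60 degrees apart round it: anticlockwise violet, amber, red, black, white, green
- selector_tip (a point): pointer end of the selector's bar, marked with a white stripe, 23 mm from its axis
- tip_box: purple pipette-tip box with lilac lid, 123 x 85 x 55 mm, standing on top of the cabinet towards its back; bystander; origin under its centre
- tube_rack: green tube rack 55 x 125 x 46 mm with small capped tubes; bystander; origin under its centre
- tape_roll: roll of pale tape lying flat, 92 mm across, 45 mm high; bystander; origin under its centre
- reagent_bottle: clear bottle with blue cap, 70 mm across, 150 mm high; bystander; origin under its centre
- spray_bottle: white spray bottle with red trigger head, 76 mm across, 197 mm high; bystander; origin under its centre
- petri_stack: stack of four pale Petri dishes, 90 mm across, 56 mm high; bystander; origin under its centre
- pipette: grey hand pipette lying flat, about 260 mm long, 26 mm high; bystander; origin under its barrel
Not all that is in view belongs to the job. Leave any brown or yellow look-alike of the plate alone.

How it is judged:
By the outcome, as a careful person would: the job done as asked, in the order asked, and still so for the second after the job is handed in, with the robot touching nothing.
It also fails if it takes over 54 s, if anything falls off the work surface, if the arm or the gripper's body presses on something with over 40 N, if the wrist force passes 120 N, or if a joint passes its speed limit or range.

## Robot

A 6-joint arm with a two-finger parallel gripper is mounted at the origin on the work surface. World frame = base frame: x ahead of the robot, y to its left, z up, the work surface at z = 0. Lengths are in m, angles in rad, forces in N, time in s.
With the tool pointing down it reaches from about 0.425 to 0.95 m from the base axis. Payload 14.7 kg.
Tool frame: the origin (TCP) lies on the centre line of the jaws, within the pads' length; the fingertips stand 17 mm ahead of it and the grasp point (between the pads) lies 2 mm behind it; z points along the fingers, y is the line along which they close (so a half turn about z gives the same grasp; the last joint's range is limited). The gripper opens to 85 mm and grips with 20 to 120 N. Pads are 22 mm wide; open, the fingers measure 114 mm over their backs; the gripper's body (76 mm by 85 mm) begins 54 mm behind the grasp point. The pads swing forward as they close: fully open they stand 13 mm farther back than shut.
Start: joints at [1.213, 0.48, 1.596, -0, 1.065, -0.047], TCP at [0.199, 0.619, 0.248] pointing down, gripper open.
Joint ranges: [-2.75, 2.75], [-0.82, 2.05], [0.23, 2.67], [-1.56, 4.7], [0.09, 2.69], [-2.92, 2.92]. Speed limits (rad/s): [1.89, 1.89, 2.39, 3.01, 3.01, 3.01].

## Interface

Orientations are given as a rotation vector (axis times angle).
In Python, from plant import arm gives the robot as it stands.
- The arm moves only by the tool play_rows, never from a script. Its argument "series" is a list that holds one entry, the list of rows, each a list of 7 numbers: the turn, a rotation vector about the tool's x, y, z in degrees, then the shift along the tool's x, y, z in m, then the opening in per cent of the stroke, from 0 (shut) to 100 (fully open). In form: [[[rx, ry, rz, x, y, z, claw], ...]]. A call has 1 to 10 rows; each row shifts and turns the commanded pose from where the row before left it, along the tool's axes as they then stand; what a row does not reach is not made up. A row lasts 1/8 s, in which the tool goes at most 62.5 mm and 10.7 degrees, less where a joint would pass 70% of its speed; a pose out of reach is approached as far as the arm can. A call with a gripper value outside its range is refused whole. The fingers move at their own pace and stop on an object; "squeeze" is the grip in N (left out, the last holds). Time passes only in rows, so rows that do not move let the fingers close. It gives the time, the measured TCP pose, the force, the opening and the grip force at its end, in the units of the state.
- arm.read_state(): the state, without advancing time (a new reading comes with each control period).
- arm.get_image(name): name is "scene" or "top" or "wrist"; returns a dict with "color" (400x640x3 uint8, blue, green, red), "K" (3x3 intrinsics, pixels), "R" (3x3) and "t" (3): a world point X has camera coordinates R X + t. Camera axes: x right, y down, z forward; pixel columns grow to the right and rows downward; lengths in m; the calibration is good to about 2 mm. A picture is of the moment at which its call begins. There is no depth.
- arm.hand_in(): hands the job in; it is judged then, once.
The state is a dict: "time": time; "joint_pos": joint angles; "qvel": joint speeds; "joint_torque": joint torques, N m; "tool_pos": TCP position; "orientation": TCP orientation; "wrist_force": force on the tool from outside, world axes, zero at the start; "moment": the same for the moment, N m; "opening": opening from 0.0 (shut) to 1.0 (fully open); "finger_force": force on a finger pad.
Only numpy, scipy, OpenCV 4.12 (cv2) and the standard library are available. Lean on these libraries where they do the work, as an engineer would, in place of code of your own. Each camera call takes 0.05 s, during which the arm holds its last target. There are 200 camera calls.

## Working session

There is one attempt and no reset: what is moved stays moved. The work goes in short steps, Python scripts to look and compute and a tool call to move; the robot and the scene stay as the last step left them, time stands still between calls to the robot, and variables do not carry over. Pictures are saved under pics/ and viewed, at most 10 in all, crops included, and the job is handed in when it is done.

Besides the shell and the picture viewer there is one more tool, called as name(argument=value, ...) on one line, values as JSON. play_rows: Moves the arm, as the interface text tells. Its arguments: {"type":"object","properties":{"series":{"type":"array","items":{"type":"array","items":{"type":"array","items":{"type":"number"}}}},"squeeze":{"type":"number"}},"required":["series"]}

```bash
mkdir -p pics; ls
cat > h.py <<'E'
import numpy as np, cv2
from plant import arm
from scipy.spatial.transform import Rotation as Ro
def ray(im,u,v):
    K,R,t=map(np.array,(im["K"],im["R"],im["t"]))
    c=-R.T@t.ravel(); d=R.T@np.linalg.solve(K,[u,v,1.]); return c,d/np.linalg.norm(d)
def onz(im,u,v,z):
    c,d=ray(im,u,v); return c+d*(z-c[2])/d[2]
def tri(rs):
    A=0;b=0
    for c,d in rs:
        P=np.eye(3)-np.outer(d,d); A=A+P; b=b+P@c
    X=np.linalg.solve(A,b); return X,[np.linalg.norm((np.eye(3)-np.outer(d,d))@(X-c)) for c,d in rs]
def proj(im,X):
    p=np.array(im["K"])@(np.array(im["R"])@np.array(X)+np.array(im["t"]).ravel()); return p[:2]/p[2]
E
python3 - <<'E'
from h import *
import pickle
s=arm.read_state(); print(s)
for n in ("scene","top","wrist"):
    im=arm.get_image(n); cv2.imwrite(f"pics/{n}0.png",im["color"]); pickle.dump(im,open(f"{n}0.pkl","wb")); c,d=ray(im,320,200); print(n,c,d)
E
```

```text
pics
{'time': 0.0, 'joint_pos': array([ 1.21344411e+00,  4.80824969e-01,  1.59687296e+00, -8.92931154e-06,
        1.06509884e+00, -4.65808320e-02]), 'qvel': array([ 7.86407862e-04,  6.10996480e-05,  1.47924117e-03, -2.52182983e-03,
        4.42724216e-04, -1.68610968e-04]), 'joint_torque': array([ 2.27881050e-03, -9.50664496e+01, -4.30185950e+01, -3.49788490e-05,
        1.21106260e-02,  6.25236976e-05]), 'tool_pos': array([0.1985991 , 0.61850545, 0.24767718]), 'orientation': array([-4.86153510e-01, -3.10351192e+00,  1.85528617e-03]), 'wrist_force': array([ 0.87536425, -0.07612102, -0.38898251]), 'moment': array([-0.00115509,  0.02630701,  0.01064448]), 'finger_force': 0.0, 'opening': 0.9991442196009537}
scene [ 1.36849416 -0.28468723  1.1944043 ] [-0.59128712  0.24732324 -0.76760065]
top [0.37210607 0.11082993 1.65675339] [ 0.07498622 -0.00957086 -0.99713864]
wrist [0.12799776 0.64084673 0.37250217] [ 0.27138243 -0.08491519 -0.95871841]
```

View pics/scene0.png

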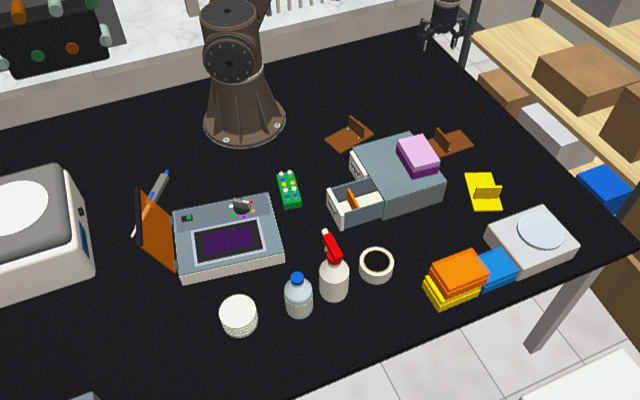

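View pics/top0.png

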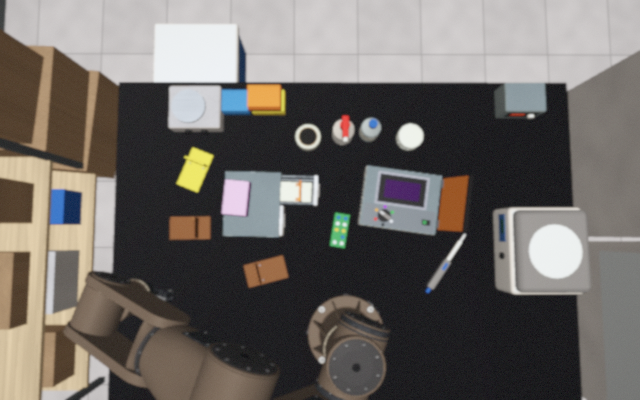

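The scene view shows the orange flange in the open drawer at about (352,198); in the top view it is at about (298,190). The viewer is at top (400,200), with its selector at top (383,215) and scene (240,206).

Things that could be taken for the plate, in top-view pixels:
- brown flanged plates at (190,228) and (266,271)
- yellow flanged plate at (195,170)
- orange box at (265,97)
- amber shield at (453,203)

I choose the cream plate in the drawer at (298,190). One close crop will check it.

Run:
```python
from h import *
a=cv2.imread("pics/top0.png")[155:245,215:480]; b=cv2.imread("pics/scene0.png")[130:285,130:460]
a=cv2.resize(a,None,fx=3,fy=3,interpolation=cv2.INTER_CUBIC); b=cv2.resize(b,None,fx=2,fy=2,interpolation=cv2.INTER_CUBIC)
o=np.zeros((a.shape[0]+b.shape[0],800,3),np.uint8); o[:270,:a.shape[1]]=a; o[270:,:b.shape[1]]=b
cv2.imwrite("pics/c1.png",o)
```

```text
(no output)
```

View pics/c1.png

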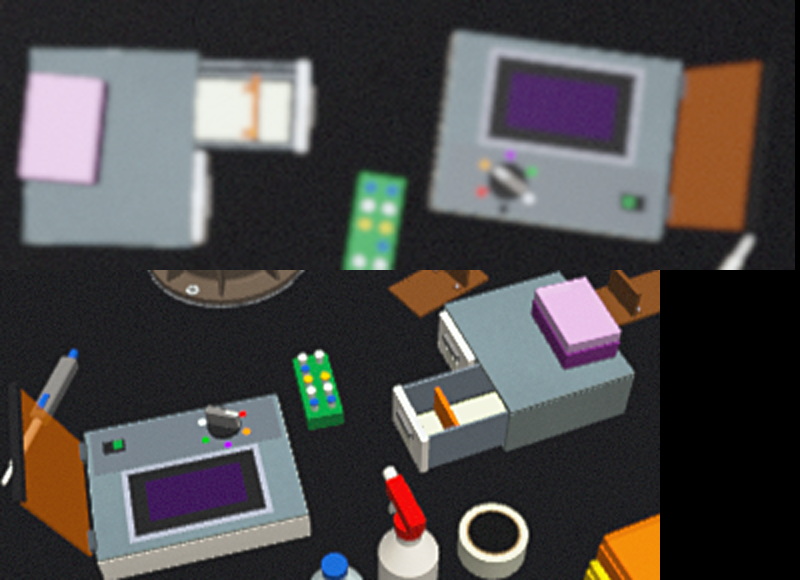

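The crop confirms it: the cream plate with the orange flange is in the drawer. The selector bar lies from the amber dot (upper left) to the white dot (lower right). Since the pointer must be within 83° of violet, it should be the amber end. The wrist camera will check that.

```bash
cat >> h.py <<'E'
def blobs(im,lo,hi,roi=None,amin=20):
    h=cv2.cvtColor(im["color"],cv2.COLOR_BGR2HSV); m=cv2.inRange(h,np.array(lo),np.array(hi))
    if roi is not None:
        q=np.zeros_like(m); x0,y0,x1,y1=roi; q[y0:y1,x0:x1]=m[y0:y1,x0:x1]; m=q
    cs,_=cv2.findContours(m,cv2.RETR_EXTERNAL,cv2.CHAIN_APPROX_NONE)
    return sorted([c for c in cs if cv2.contourArea(c)>=amin],key=cv2.contourArea,reverse=True)
def rect(c): return cv2.minAreaRect(c)
E
python3 - <<'E'
from h import *
import pickle
I={n:pickle.load(open(n+"0.pkl","rb")) for n in("scene","top","wrist")}
s=arm.read_state(); T=Ro.from_rotvec(s["orientation"]); c,d=ray(I["wrist"],320,200)
print("tool axes\n",T.as_matrix()); print("cam in tool",T.inv().apply(c-s["tool_pos"]),"fwd",T.inv().apply(d),"K",I["wrist"]["K"][0][0])
print("R tool->cam\n",np.array(I["wrist"]["R"])@T.as_matrix())
W=[]
for n,roi in(("top",(370,160,440,215)),("scene",(180,210,275,270))):
    b=blobs(I[n],(120,60,40),(160,255,255),roi)[0]; r=rect(b); print(n,r); W.append(ray(I[n],*r[0])); 
    p=np.array([onz(I[n],*q,0.065) for q in cv2.boxPoints(r)]); print(p.round(3), p.mean(0))
print("window",tri(W))
F=[]
for n,roi in(("top",(280,170,315,210)),("scene",(335,180,370,215))):
    b=blobs(I[n],(5,120,100),(18,255,255),roi,5); r=rect(b[0]); print(n,r); F.append(ray(I[n],*r[0]))
    print(onz(I[n],*r[0],0.05))
print("flange",tri(F))
print("sel",onz(I["top"],384.5,215.3,.09))
E
```

```text
tool axes
 [[-9.52087128e-01  3.05826723e-01 -3.41065938e-04]
 [ 3.05826907e-01  9.52086733e-01 -8.69757710e-04]
 [ 5.87292046e-05 -9.32392261e-04 -9.99999564e-01]]
cam in tool [ 0.0740848  -0.00052302 -0.12468818] fwd [-0.28440538  0.00304328  0.95869929] K 347.9020932116185
R tool->cam
 [[ 8.59634205e-05  9.99999977e-01 -1.96126220e-04]
 [-9.56159530e-01  2.47599072e-05 -2.92846296e-01]
 [-2.92846284e-01  2.12702023e-04  9.56159510e-01]]
top ((401.8599853515625, 189.97999572753906), (37.052398681640625, 19.516149520874023), 8.130102157592773)
[[ 0.502 -0.132  0.065]
 [ 0.574 -0.144  0.065]
 [ 0.554 -0.279  0.065]
 [ 0.483 -0.267  0.065]] [ 0.52833008 -0.20538566  0.065     ]
scene ((227.16827392578125, 240.28533935546875), (20.74338150024414, 50.21714401245117), 77.90524291992188)
[[ 0.485 -0.269  0.065]
 [ 0.504 -0.135  0.065]
 [ 0.573 -0.145  0.065]
 [ 0.554 -0.275  0.065]] [ 0.52901976 -0.20617365  0.065     ]
window (array([ 0.52831378, -0.20619177,  0.06315453]), [np.float64(0.0004638952448934181), np.float64(0.00046389524489345326)])Traceback (most recent call last):
  File "<stdin>", line 14, in <module>
IndexError: list index out of range
```

```bash
cat >> h.py <<'E'
def rel(p,yaw=None,R=None,s=None):
    """total shift in present tool axes and turn (deg, tool rotvec) to TCP p; yaw: tool pointing down, tool y at yaw from world y"""
    s=s or arm.read_state(); T=Ro.from_rotvec(s["orientation"])
    if yaw is not None: R=down(yaw)
    d=T.inv().apply(np.array(p)-s["tool_pos"]); r=(T.inv()*R).as_rotvec(degrees=True) if R is not None else None
    print("pos",s["tool_pos"].round(4),"shift",d.round(4),"rows>=%.1f"%(np.linalg.norm(d)/.0625),"turn",None if r is None else r.round(2)); return d,r
def down(yaw): # tool y along world (-sin,cos), tool x = (-cos,-sin), z down
    c,s=np.cos(yaw),np.sin(yaw); return Ro.from_matrix(np.array([[-c,-s,0],[-s,c,0],[0,0,-1]]).T)
E
python3 - <<'E'
from h import *
import pickle
I={n:pickle.load(open(n+"0.pkl","rb")) for n in("scene","top","wrist")}
F=[]
for n,roi in(("top",(290,175,308,206)),("scene",(340,185,366,215))):
    h=cv2.cvtColor(I[n]["color"],cv2.COLOR_BGR2HSV)
    b=blobs(I[n],(5,70,80),(22,255,255),roi,3); r=rect(b[0]); print(n,r); F.append(ray(I[n],*r[0]))
    print(onz(I[n],*r[0],0.05))
print("flange",tri(F))
print("sel",onz(I["top"],384.5,215.3,.09))
rel([.5,.25,.33],0.);
E
```

```text
top ((298.5861511230469, 190.44923400878906), (3.882901430130005, 21.023136138916016), 3.1798300743103027)
[0.52848467 0.17453517 0.05      ]
scene ((350.69744873046875, 199.0286865234375), (21.947391510009766, 8.379912376403809), 61.38954162597656)
[0.51909226 0.16776458 0.05      ]
flange (array([0.52585782, 0.16971541, 0.05689485]), [np.float64(0.004935481973589002), np.float64(0.004935481973588852)])
sel [ 0.43435455 -0.13619467  0.09      ]
pos [0.1987 0.6186 0.2478] shift [-0.3996 -0.2588 -0.082 ] rows>=7.7 turn [-5.000e-02 -1.000e-02 -1.781e+01]
```

play_rows(series=[[[0,0,0,-0.0443,-0.0358,-0.0091,40],[0,0,0,-0.0443,-0.0358,-0.0091,40],[0,0,0,-0.0443,-0.0358,-0.0091,40],[0,0,0,-0.0443,-0.0358,-0.0091,40],[0,0,0,-0.0443,-0.0358,-0.0091,40],[0,0,0,-0.0443,-0.0358,-0.0091,40],[0,0,0,-0.0443,-0.0358,-0.0091,40],[0,0,0,-0.0443,-0.0358,-0.0091,40],[0,0,0,-0.0443,-0.0358,-0.0091,40],[0,0,-10,0,0,0,40]]])

```text
time: 1.4
tool_pos: [0.4819, 0.1871, 0.3307]
orientation: [0.216, 3.133, -0.0]
wrist_force: [-0.4, 0.2, -0.1]
opening: 0.405
finger_force: 0.0
```

```bash
cat >> h.py <<'E'
import pickle
def snap(tag,n="wrist"):
    im=arm.get_image(n); im["state"]=arm.read_state(); cv2.imwrite(f"pics/{tag}.png",im["color"]); pickle.dump(im,open(tag+".pkl","wb")); return im
def load(tag): return pickle.load(open(tag+".pkl","rb"))
E
python3 - <<'E'
from h import *
snap("d1"); rel([.44,.10,.30],0.)
E
```

```text
pos [0.4808 0.1884 0.3303] shift [ 0.0295 -0.0928  0.0303] rows>=1.6 turn [-0.    0.02 -7.16]
```

View pics/d1.png

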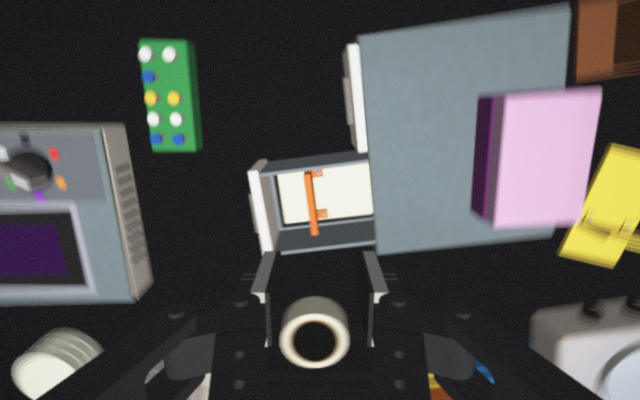

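The drawer is at about (315,200). The orange flange runs from (309,172) to (315,235) and stands clear of both walls. The selector is at the left, near (25,175). Next I take a second view on the way to it.

play_rows(series=[[[0,0,-7,0,0,0,40],[0,0,0,0.02,-0.05,0.015,40],[0,0,0,0.02,-0.05,0.015,40],[0,0,0,0,0,0,40]]])

```text
time: 1.95
tool_pos: [0.4361, 0.0888, 0.2992]
orientation: [-0.029, -3.139, 0.001]
wrist_force: [0.2, 1.1, 0.0]
opening: 0.404
finger_force: 0.0
```

Run:
```python
from h import *
snap("d2"); rel([.40,-.15,.25],0.)
for t in("d1","d2"):
    im=load(t)
    for c in blobs(im,(5,120,90),(15,255,255),None,60)[:5]: print(t,rect(c),cv2.contourArea(c))
```

```text
pos [0.4375 0.09   0.2999] shift [ 0.0331 -0.2407  0.05  ] rows>=4.0 turn [-0.   -0.05 -1.04]
d1 ((595.705810546875, 39.913719177246094), (37.98234939575195, 82.35053253173828), 3.814074993133545) 2784.0
d1 ((315.506103515625, 202.55490112304688), (64.60245513916016, 17.448183059692383), 83.6598129272461) 474.0
d1 ((440.5, 393.0), (21.0, 12.0), 0.0) 164.5
d2 ((496.0, 13.5), (27.0, 96.0), 90.0) 1297.0
d2 ((389.1501770019531, 244.24598693847656), (13.749006271362305, 51.07915496826172), 2.2906100749969482) 341.0
```

play_rows(series=[[[0,0,0,0.001,-0.058,0.012,40],[0,0,0,0.001,-0.058,0.012,40],[0,0,0,0.001,-0.058,0.012,40],[0,0,0,0.001,-0.058,0.012,40],[0,0,0,0,0,0,40]]])

```text
time: 2.62
tool_pos: [0.4317, -0.1438, 0.2517]
orientation: [-0.03, -3.141, 0.0]
wrist_force: [-0.7, 0.7, 0.6]
opening: 0.406
finger_force: 0.0
```

Run:
```python
from h import *
snap("s1"); print(arm.read_state()["tool_pos"])
```

```text
[ 0.43167138 -0.14206294  0.25195066]
```

View pics/s1.png

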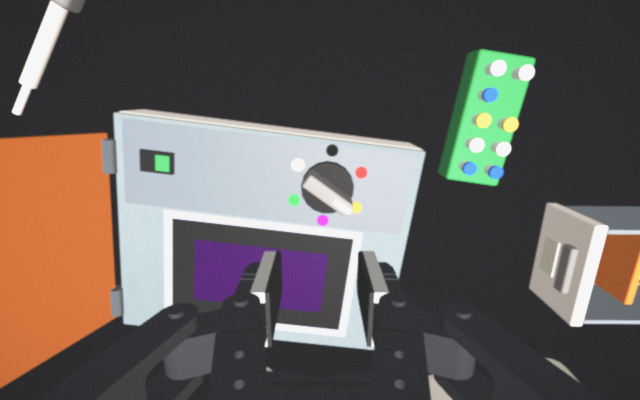

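play_rows(series=[[[0,0,0,0,-0.04,0,40],[0,0,0,0.02,-0.04,0,40],[0,0,0,0,0,0,40]]])

```text
time: 3.05
tool_pos: [0.4103, -0.2213, 0.2525]
orientation: [0.025, 3.141, -0.001]
wrist_force: [0.2, 0.4, 0.3]
opening: 0.399
finger_force: 0.0
```

Run:
```python
from h import *
snap("s2"); print(arm.read_state()["tool_pos"])
a=[cv2.resize(load("s1")["color"][60:320,180:480],None,fx=1.3,fy=1.3),cv2.resize(load("s2")["color"][60:320,60:360],None,fx=1.3,fy=1.3)]
cv2.imwrite("pics/sc.png",np.hstack(a))
```

```text
[ 0.41060769 -0.22035749  0.25250561]
```

In s1 the selector is at (327,190), with its bar pointing at the yellow/amber dot at (356,208); violet is at (323,220), white (298,165), black (332,151), red (361,173), green (294,200). I check the pointer end in a crop.

View pics/sc.png

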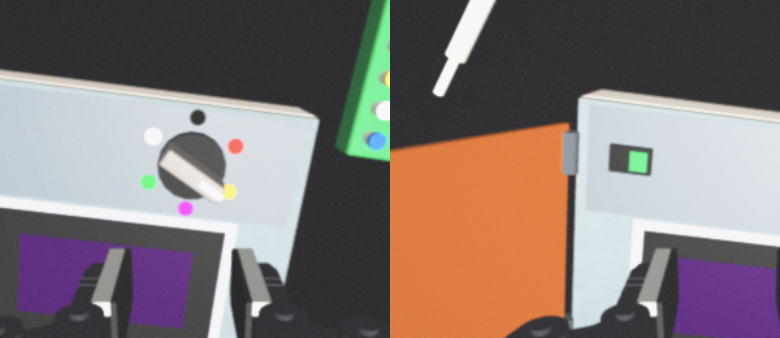

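Run:
```python
from h import *
C={"violet":((140,100,120),(160,255,255)),"red":((0,120,120),(6,255,255)),"yellow":((18,110,120),(32,255,255)),"green":((50,110,120),(75,255,255))}
roi={"s1":(280,135,375,232),"s2":(60,60,360,260)}
for n,(lo,hi) in C.items():
    for t in("s1","s2"):
        im=load(t)
        for b in blobs(im,lo,hi,roi[t],15)[:3]:
            c=rect(b)[0]; print(n,t,np.round(c,1),cv2.contourArea(b),onz(im,*c,.067).round(4))
# window inner violet
for t in("s1","s2","d2"):
    im=load(t); b=blobs(im,(122,80,50),(136,255,255),None,1000)
    for q in b[:2]: print("win",t,rect(q),onz(im,*rect(q)[0],.065).round(4))
# grip bar: bright low-sat
for t,r in(("s1",(295,165,362,222)),("s2",(150,120,260,230))):
    im=load(t)
    for b in blobs(im,(0,0,170),(180,45,255),r,60)[:4]: print("bar",t,rect(b),cv2.contourArea(b))
```

```text
violet s1 [322. 220.] 75.0 [ 0.4689 -0.1423  0.067 ]
red s1 [360.5 172. ] 69.0 [ 0.4234 -0.1067  0.067 ]
yellow s1 [355.5 207. ] 40.0 [ 0.4566 -0.1108  0.067 ]
green s1 [293.5 199.5] 69.0 [ 0.4482 -0.1684  0.067 ]
green s2 [250.5 184. ] 192.5 [ 0.4119 -0.2848  0.067 ]
bar s1 ((328.0, 193.0), (56.0, 66.0), 90.0) 1571.5
bar s1 ((351.5, 184.5), (39.0, 19.0), 90.0) 281.5
bar s2 ((230.5, 179.0), (100.0, 57.0), 90.0) 4628.5
```

Run:
```python
from h import *
s1,s2=load("s1"),load("s2")
C={"violet":((140,100,120),(160,255,255)),"red":((0,120,120),(6,255,255)),"green":((50,110,120),(75,255,255))}
G=np.array([.436,-.1376,.067]); print(proj(s1,G),proj(s2,G)); X={}
for n,(lo,hi) in C.items():
    rs=[]
    for im in(s1,s2):
        u,v=proj(im,G).astype(int)
        b=blobs(im,lo,hi,(u-50,v-50,u+50,v+50),15)[0]; m=cv2.moments(b); c=(m["m10"]/m["m00"],m["m01"]/m["m00"]); rs.append(ray(im,*c))
    X[n],e=tri(rs); print(n,X[n].round(4),np.round(e,4))
ax=(X["red"]+X["green"])/2; dv=X["violet"]-ax; ps=np.arctan2(dv[1],dv[0]); print("axis",ax,"yaw",np.degrees(ps))
for t,im in(("s1",s1),("s2",s2)):
    g=cv2.cvtColor(im["color"],cv2.COLOR_BGR2HSV); dk=(g[:,:,2]<110).astype(np.uint8)*255
    u,v=proj(im,G+[0,0,.006]).astype(int); q=np.zeros_like(dk); q[v-26:v+27,u-26:u+27]=dk[v-26:v+27,u-26:u+27]
    pts=np.argwhere(q>0)[:,::-1].astype(np.int32); 
    cs,_=cv2.findContours(q,cv2.RETR_EXTERNAL,cv2.CHAIN_APPROX_NONE); cs=[c for c in cs if cv2.contourArea(c)>60]; print([cv2.contourArea(c) for c in cs])
    hull=cv2.convexHull(np.vstack(cs)); m=np.zeros_like(dk); cv2.fillConvexPoly(m,hull,255); 
    el=cv2.fitEllipse(hull); print(t,"disc",el, onz(im,*el[0],.073).round(4))
    bar=cv2.bitwise_and(m,255-dk); bar=cv2.morphologyEx(bar,cv2.MORPH_OPEN,np.ones((3,3)))
    b=max(cv2.findContours(bar,0,1)[0],key=cv2.contourArea); r=rect(b); 
    vx,vy,x0,y0=cv2.fitLine(b,cv2.DIST_L2,0,.01,.01).ravel(); print("bar",r)
    P=onz(im,x0-15*vx,y0-15*vy,.1);Q=onz(im,x0+15*vx,y0+15*vy,.1); d=Q-P; print(" bar mid z.1",((P+Q)/2).round(4),"dir deg",np.degrees(np.arctan2(d[1],d[0])))
```

```text
[326.52361508 186.09878125] [409.55272946 206.67884801]
violet [ 0.4697 -0.1422  0.0648] [0.0001 0.0001]
red [ 0.4241 -0.1062  0.0648] [0.0001 0.0001]
green [ 0.4493 -0.1685  0.0637] [0.0001 0.0001]
axis [ 0.43670927 -0.13734595  0.06421397] yaw -8.343071971136263
[262.0, 841.5]
s1 disc ((326.9914855957031, 186.86187744140625), (50.41714859008789, 50.79975891113281), 11.340714454650879) [ 0.4352 -0.1373  0.073 ]
bar ((324.2635192871094, 192.3311004638672), (47.08029556274414, 17.669641494750977), 35.53767395019531)
 bar mid z.1 [ 0.4326 -0.14    0.1   ] dir deg 55.11973782708314
[1197.0]
s2 disc ((410.39056396484375, 207.64768981933594), (48.475582122802734, 51.102142333984375), 66.93576049804688) [ 0.435  -0.1384  0.073 ]
bar ((411.86004638671875, 212.52000427246094), (38.400001525878906, 17.400001525878906), 36.869895935058594)
 bar mid z.1 [ 0.4298 -0.1445  0.1   ] dir deg 51.1011304072258
```

Run:
```python
from h import *
s=arm.read_state(); print(s["joint_pos"].round(3)); rel([.436,-.1375,.15],np.radians(54.5))
rel([.436,-.1375,.15],np.radians(-8.3))
```

```text
[-0.558  0.217  1.998  0.     0.926 -2.114]
pos [ 0.4106 -0.2204  0.2525] shift [-0.0241  0.0832  0.1025] rows>=2.1 turn [-1.000e-02  3.000e-02 -5.537e+01]
pos [ 0.4106 -0.2204  0.2525] shift [-0.0241  0.0832  0.1025] rows>=2.1 turn [0.01 0.03 7.43]
```

play_rows(series=[[[0,0,0,-0.0121,0.0416,0.04,40],[0,0,0,-0.0121,0.0416,0.04,40],[0,0,-9.2,0,0,0,40],[0,0,-9.2,0,0,0,40],[0,0,-9.2,0,0,0,40],[0,0,-9.2,0,0,0,40],[0,0,-9.2,0,0,0,40],[0,0,-9.2,0,0,0,40],[0,0,0,0,0,0.02,40],[0,0,0,0,0,0,40]]])

```text
time: 4.35
tool_pos: [0.4354, -0.1361, 0.1517]
orientation: [1.437, -2.792, -0.002]
wrist_force: [0.4, 0.4, 1.1]
opening: 0.405
finger_force: 0.0
```

Run:
```python
from h import *
s=arm.read_state(); print(s["joint_pos"].round(3)); rel([.436,-.1375,.094],np.radians(54.5)); im=snap("s3")
for p in ([.436,-.1375,.1],[.436+.023*np.cos(.951),-.1375+.023*np.sin(.951),.1],[.436-.023*np.cos(.951),-.1375-.023*np.sin(.951),.1]): print(proj(im,p))
```

```text
[-0.37   0.356  2.124  0.     0.664 -2.892]
pos [ 0.4354 -0.1361  0.1517] shift [ 0.0007 -0.0014  0.0577] rows>=0.9 turn [ 0.1  -0.01 -0.03]
[317.66708773 238.29049124]
[317.72347344 275.89589443]
[317.60656809 197.92803521]
```

View pics/s3.png

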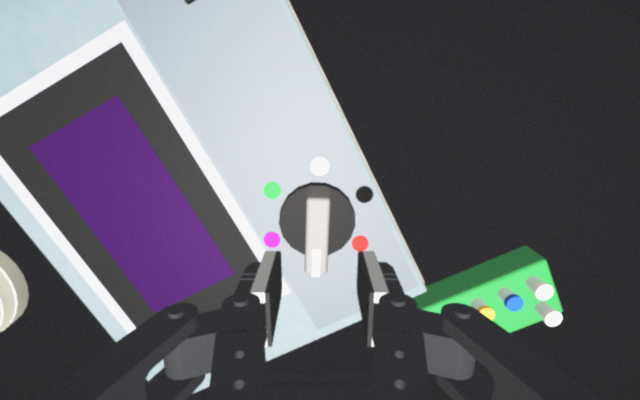

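The white pointer stripe is at (316,262), at the amber end. The bar runs from (317,198) to (316,276), as predicted. So the turn is about 63° clockwise.

play_rows(series=[[[0,0,0,0.0007,-0.0014,0.03,40],[0,0,0,0,0,0.0277,40],[0,0,0,0,0,0,40],[0,0,0,0,0,0,0],[0,0,0,0,0,0,0],[0,0,0,0,0,0,0],[0,0,0,0,0,0,0],[0,0,0,0,0,0,0]]], squeeze=30)

```text
time: 5.4
tool_pos: [0.4353, -0.1386, 0.0957]
orientation: [1.435, -2.794, -0.002]
wrist_force: [-5.4, 8.2, 5.5]
opening: 0.14
finger_force: 29.6
```

play_rows(series=[[[0,0,9,0,0,0,0],[0,0,9,0,0,0,0],[0,0,9,0,0,0,0],[0,0,9,0,0,0,0],[0,0,9,0,0,0,0],[0,0,9,0,0,0,0],[0,0,8.7,0,0,0,0],[0,0,0,0,0,0,0],[0,0,0,0,0,0,0]]])

```text
time: 6.52
tool_pos: [0.4346, -0.1375, 0.0956]
orientation: [-0.228, -3.131, -0.003]
wrist_force: [-5.1, 23.1, 11.9]
opening: 0.143
finger_force: 30.7
```

Run:
```python
from h import *
s=arm.read_state(); print(s["wrist_force"],s["moment"]); rel([.436,-.1375,.2],np.radians(-8.3))
```

```text
[-5.11835282 23.06569451 11.92840612] [ 3.92273316  0.76360734 -0.01050854]
pos [ 0.4346 -0.1375  0.0956] shift [-0.0011  0.0004 -0.1044] rows>=1.7 turn [ 0.11 -0.16 -0.05]
```

play_rows(series=[[[0,0,0,0,0,0,40],[0,0,0,0,0,0,40],[0,0,0,0,0,0,40],[0,0,0,0,0,-0.05,40],[0,0,0,0,0,-0.06,40],[0,0,0,0,0,0,40]]])

```text
time: 7.28
tool_pos: [0.4384, -0.1404, 0.2085]
orientation: [0.227, 3.126, -0.004]
wrist_force: [-0.1, -0.6, -0.1]
opening: 0.402
finger_force: 0.0
```

Run:
```python
from h import *
s=arm.read_state(); print(s["wrist_force"],s["moment"]); rel([.436,-.1375,.2],np.radians(-8.3)); im=snap("s4")
a=np.radians(-8.3)
for r in(-.023,0,.023): print(proj(im,[.436+r*np.cos(a),-.1375+r*np.sin(a),.1]))
C={"violet":((140,100,120),(160,255,255)),"red":((0,120,120),(6,255,255)),"green":((50,110,120),(75,255,255))}
u,v=proj(im,[.436,-.1375,.067]).astype(int); X={}
for n,(lo,hi) in C.items():
    b=blobs(im,lo,hi,(u-70,v-70,u+70,v+70),15)
    if b: m=cv2.moments(b[0]); X[n]=onz(im,m["m10"]/m["m00"],m["m01"]/m["m00"],.065); print(n,X[n].round(4))
cv2.imwrite("pics/s4c.png",cv2.resize(im["color"][v-70:v+90,u-80:u+80],None,fx=3,fy=3)); print(u-80,v-70)
```

```text
[-0.13223845 -0.55626558 -0.12607027] [ 0.00285555  0.06724296 -0.03532523]
pos [ 0.4384 -0.1404  0.2085] shift [0.0029 0.0025 0.0085] rows>=0.1 turn [-0.1   0.41 -0.02]
[323.74371102 169.62397735]
[323.61739172 201.89416119]
[323.49802366 232.38854657]
red [ 0.4236 -0.1067  0.065 ]
green [ 0.4483 -0.1686  0.065 ]
243 119
```

View pics/s4c.png

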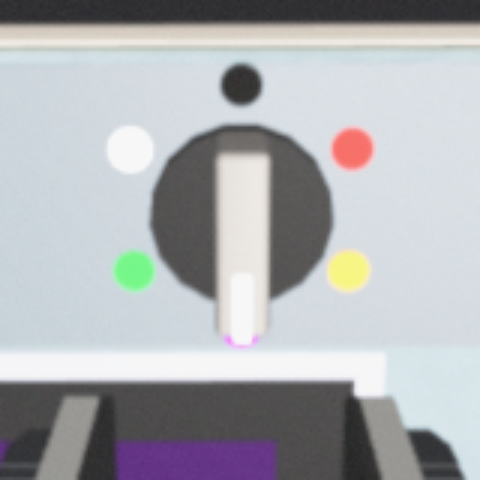

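The bar now points straight at the violet dot: the white stripe at crop (242,310) covers it. The selector is done, so I go above the drawer for two close views.

Run:
```python
from h import *
rel([.515,.145,.26],0.)
```

```text
pos [ 0.4373 -0.14    0.2065] shift [-0.0359  0.2932 -0.0536] rows>=4.8 turn [-0.08  0.25 -8.32]
```

play_rows(series=[[[0,0,0,-0.006,0.0489,-0.0089,40],[0,0,0,-0.006,0.0489,-0.0089,40],[0,0,0,-0.006,0.0489,-0.0089,40],[0,0,0,-0.006,0.0489,-0.0089,40],[0,0,0,-0.006,0.0489,-0.0089,40],[0,0,0,-0.006,0.0489,-0.0089,40],[0,0.2,-8.3,0,0,0,40],[0,0,0,0,0,0,40]]])

```text
time: 8.32
tool_pos: [0.5136, 0.146, 0.2566]
orientation: [0.001, -3.136, 0.0]
wrist_force: [-0.1, 0.2, -0.1]
opening: 0.398
finger_force: 0.0
```

Run:
```python
from h import *
snap("p1"); print(arm.read_state()["tool_pos"])
```

```text
[0.51353776 0.14548764 0.25676223]
```

play_rows(series=[[[0,0,0,0,0.05,0,40],[0,0,0,0,0,0,40],[0,0,0,0,0,0,40]]])

```text
time: 8.75
tool_pos: [0.5138, 0.195, 0.2574]
orientation: [-0.004, -3.137, 0.0]
wrist_force: [0.6, 0.4, -0.2]
opening: 0.397
finger_force: 0.0
```

Run:
```python
from h import *
a=snap("p2"); print(a["state"]["tool_pos"],a["state"]["joint_pos"].round(3))
cv2.imwrite("pics/pp.png",np.hstack([load("p1")["color"][80:380,120:520],a["color"][80:380,120:520]]))
for t in("p1","p2"):
    im=load(t)
    for c in blobs(im,(3,90,70),(18,255,255),(120,80,520,330),60)[:5]: print(t,rect(c),cv2.contourArea(c),cv2.boundingRect(c))
```

```text
[0.51390117 0.19474902 0.2575335 ] [ 3.060e-01  3.320e-01  1.814e+00  1.000e-03  9.990e-01 -1.263e+00]
p1 ((346.4974670410156, 193.5355224609375), (19.877925872802734, 81.79161071777344), 4.085616588592529) 953.5 (336, 153, 24, 82)
p2 ((299.7151794433594, 192.6873779296875), (23.823265075683594, 81.3497314453125), 1.8778774738311768) 987.0 (287, 152, 26, 82)
```

View pics/pp.png

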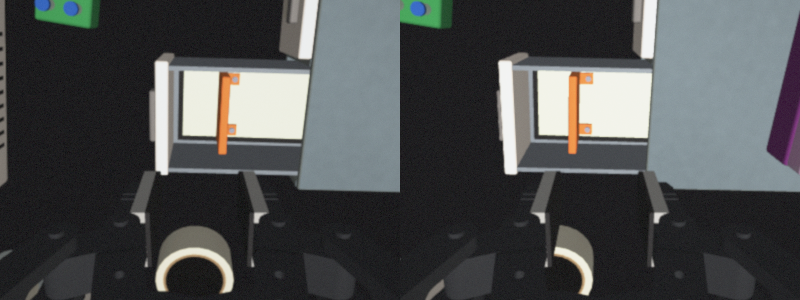

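The flange is clear in both views: p1 from (349,156) to (342,233), p2 from (294,153) to (293,232), with the feet on the cabinet side. Next I separate the bright top face from the side.

Run:
```python
from h import *
for t,u0 in(("p1",332),("p2",283)):
    im=load(t); h=cv2.cvtColor(im["color"],cv2.COLOR_BGR2HSV)
    for v in(160,180,195,218,230): print(t,v,[tuple(int(q) for q in h[v,u]) for u in range(u0,u0+26,2)])
    col=u0+14 if t=="p1" else u0+11
    print("col",[ (v,int(h[v,col,1]),int(h[v,col,2])) for v in list(range(148,162,2))+list(range(224,240,2))])
```

```text
p1 160 [(33, 12, 239), (33, 13, 239), (35, 13, 239), (24, 33, 208), (11, 178, 99), (12, 183, 180), (13, 174, 234), (13, 173, 234), (14, 170, 235), (13, 177, 223), (8, 87, 211), (120, 14, 188), (137, 12, 184)]
p1 180 [(33, 13, 239), (33, 13, 239), (33, 12, 237), (13, 89, 129), (11, 177, 121), (13, 178, 226), (13, 174, 235), (14, 169, 235), (13, 151, 232), (30, 15, 237), (33, 12, 238), (33, 13, 238), (33, 13, 239)]
p1 195 [(33, 13, 238), (33, 13, 239), (27, 33, 216), (10, 146, 105), (11, 183, 174), (13, 174, 234), (14, 174, 234), (13, 171, 235), (15, 71, 230), (33, 13, 238), (32, 14, 239), (33, 13, 239), (33, 12, 238)]
p1 218 [(0, 14, 55), (0, 10, 50), (10, 144, 83), (11, 185, 123), (12, 180, 227), (13, 173, 235), (13, 174, 234), (12, 180, 213), (9, 57, 71), (30, 4, 59), (150, 4, 59), (8, 18, 58), (15, 8, 61)]
p1 230 [(115, 20, 75), (114, 17, 74), (113, 14, 73), (10, 175, 168), (13, 177, 234), (13, 175, 235), (13, 172, 234), (10, 155, 178), (111, 25, 71), (103, 24, 73), (111, 24, 74), (105, 21, 74), (107, 24, 75)]
col [(148, 18, 170), (150, 16, 173), (152, 78, 131), (154, 178, 119), (1
[... 753 characters left out ...]
), (33, 10, 244), (30, 9, 243), (33, 10, 243)]
p2 218 [(0, 9, 57), (120, 5, 51), (7, 95, 83), (12, 176, 233), (14, 174, 241), (14, 171, 241), (13, 177, 235), (11, 182, 136), (10, 78, 72), (0, 0, 53), (160, 14, 53), (105, 10, 52), (140, 14, 53)]
p2 230 [(116, 23, 79), (110, 21, 74), (3, 60, 93), (12, 179, 234), (14, 175, 240), (14, 171, 241), (12, 177, 226), (5, 46, 94), (105, 26, 80), (111, 22, 80), (115, 20, 78), (114, 16, 78), (110, 20, 77)]
col [(148, 23, 179), (150, 20, 179), (152, 128, 129), (154, 183, 127), (156, 182, 193), (158, 169, 241), (160, 166, 241), (224, 171, 240), (226, 171, 240), (228, 170, 240), (230, 171, 239), (232, 173, 236), (234, 67, 106), (236, 23, 76), (238, 20, 78)]
```

Run:
```python
from h import *
E=[];imgs=[]
for t,roi in(("p1",(330,150,364,240)),("p2",(281,150,312,240))):
    im=load(t); imgs.append(im); h=cv2.cvtColor(im["color"],cv2.COLOR_BGR2HSV); m=(h[:,:,1]>145)&(h[:,:,2]>205)&(h[:,:,0]<20)
    P=[]
    for v in range(roi[1],roi[3]):
        us=np.where(m[v,roi[0]:roi[2]])[0]
        if len(us)<3: continue
        run=np.split(us,np.where(np.diff(us)>1)[0]+1)[0]
        if 5<=len(run)<=9: P.append((roi[0]+run.mean(),v,len(run)))
    P=np.array(P); k=np.polyfit(P[:,1],P[:,0],1); res=P[:,0]-np.polyval(k,P[:,1]); print(t,len(P),P[0],P[-1],k,res.std(),np.median(P[:,2]))
    v0,v1=P[0,1]-.5,P[-1,1]+.5; E.append([(np.polyval(k,v),v) for v in(v0,v1)])
A=[tri([ray(imgs[i],*E[i][j]) for i in(0,1)]) for j in(0,1)]
for a in A: print(a[0].round(4),np.round(a[1],4))
d=A[1][0]-A[0][0]; print("len",np.linalg.norm(d[:2]),"mid",(A[0][0]+A[1][0])/2,"dir",np.degrees(np.arctan2(-d[1],-d[0]))-180)
for i in(0,1):
    q=[onz(imgs[i],*e,.068) for e in E[i]]; dd=q[1]-q[0]; print("z.068",((q[0]+q[1])/2).round(4),np.linalg.norm(dd),"yaw",np.degrees(np.arctan2(dd[1],dd[0])))
```

```text
p1 72 [354. 155.   9.] [342. 233.   5.] [-6.43281051e-02  3.56694362e+02] 0.9767254924386264 7.0
p2 79 [304. 153.   9.] [292. 232.   7.] [-3.74841614e-02  2.99923842e+02] 1.9546146464225114 8.0
[0.4893 0.1712 0.0577] [0.0007 0.0007]
[0.5649 0.1673 0.0676] [0.0001 0.0001]
len 0.0757331155554268 mid [0.52712677 0.169271   0.06264189] dir -2.9810868510515434
z.068 [0.5267 0.1688 0.068 ] 0.07662937932901785 yaw -2.335685375605379
z.068 [0.5259 0.1697 0.068 ] 0.07768619052527018 yaw -3.44650492267681
```

Run:
```python
from h import *
E=[];imgs=[]
for t,roi,top in(("p1",(330,158,364,240),157),("p2",(281,158,312,240),157)):
    im=load(t); imgs.append(im); h=cv2.cvtColor(im["color"],cv2.COLOR_BGR2HSV); m=(h[:,:,1]>145)&(h[:,:,2]>205)&(h[:,:,0]<20)
    P=[]
    for v in range(roi[1],roi[3]):
        us=np.where(m[v,roi[0]:roi[2]])[0]
        if len(us)<3: continue
        run=np.split(us,np.where(np.diff(us)>1)[0]+1)[0]
        P.append((roi[0]+run.mean(),v))
    P=np.array(P)
    for _ in range(6):
        k=np.polyfit(P[:,1],P[:,0],1); r=P[:,0]-np.polyval(k,P[:,1]); s=np.abs(r)<max(.7,2*r.std()) ; P=P[s]
    print(t,len(P),P[0],P[-1],k,r.std())
    E.append([(np.polyval(k,v),v) for v in(156.5,233)])
A=[tri([ray(imgs[i],*E[i][j]) for i in(0,1)]) for j in(0,1)]
for a in A: print(a[0].round(4),np.round(a[1],4))
for i in(0,1):
    q=[onz(imgs[i],*e,.068) for e in E[i]]; dd=q[1]-q[0]; print("z.068",((q[0]+q[1])/2).round(4),np.linalg.norm(dd),"yaw",np.degrees(np.arctan2(dd[1],dd[0])))
# plate panel cream + drawer front white edges: p2
```

```text
p1 61 [346. 164.] [342. 233.] [-5.29264539e-02  3.54235384e+02] 0.26820792209676314
p2 75 [292.5 158. ] [292. 232.] [-6.85633001e-03  2.93596984e+02] 0.20091870550289173
[0.4912 0.1701 0.0636] [0.0003 0.0003]
[0.5663 0.1678 0.0641] [0.0003 0.0003]
z.068 [0.5273 0.1686 0.068 ] 0.07426588337241113 yaw -1.717634281154382
z.068 [0.5279 0.1692 0.068 ] 0.07447368687687074 yaw -1.7747491648450957
```

Run:
```python
from h import *
rel([.5275,.169,.044],np.radians(-1.75))
```

```text
pos [0.5139 0.1947 0.2575] shift [-0.0146 -0.0257  0.2135] rows>=3.4 turn [-0.02 -0.24  1.62]
```

play_rows(series=[[[0,0,0,-0.0146,-0.0257,0.03,40],[0,-0.2,1.6,0,0,0.05,40],[0,0,0,0,0,0.055,40],[0,0,0,0,0,0.04,40],[0,0,0,0,0,0.02,40],[0,0,0,0,0,0.0175,40],[0,0,0,0,0,0,40],[0,0,0,0,0,0,40]]])

```text
time: 9.8
tool_pos: [0.529, 0.1699, 0.0461]
orientation: [0.045, 3.14, 0.001]
wrist_force: [0.9, -0.2, -0.8]
opening: 0.4
finger_force: 0.0
```

Run:
```python
from h import *
s=arm.read_state(); print(s["wrist_force"].round(2)); rel([.5275,.169,.044],np.radians(-1.75),s=s)
```

```text
[ 0.87 -0.23 -0.82]
pos [0.529  0.1699 0.0461] shift [ 0.0014 -0.001   0.0021] rows>=0.0 turn [0.03 0.05 0.11]
```

Good. Close on the flange.

play_rows(series=[[[0,0,0,0.0014,-0.001,0.002,40],[0,0,0,0,0,0,0],[0,0,0,0,0,0,0],[0,0,0,0,0,0,0],[0,0,0,0,0,0,0],[0,0,0,0,0,0,0],[0,0,0,0,0,0,0]]], squeeze=50)

```text
time: 10.68
tool_pos: [0.5272, 0.1691, 0.0438]
orientation: [0.044, 3.141, 0.0]
wrist_force: [-2.2, -1.3, 5.9]
opening: 0.089
finger_force: 48.8
```

```bash
cat > tilt.py <<'E'
from h import *
# tilt about plate's rear lower edge: TCP relative to that edge in plate x,z (from measured pose)
s=arm.read_state(); T=Ro.from_rotvec(s["orientation"]); p=s["tool_pos"]; M=T.as_matrix()
print(p.round(4),s["wrist_force"].round(1),s["joint_pos"].round(3))
px=M[:,1]; px=px/np.linalg.norm(px)                 # plate x = tool y
edge=p+px*.104; edge[2]=.010                         # rear lower edge, nominal
tot=35; n=5; up=np.array([0,0,1.]); 
print("tool x",M[:,0].round(3))
# raise -x edge : normal tilts toward +px ; axis = up x px
ax=np.cross(up,px); ax/=np.linalg.norm(ax); P=p;Rc=T
for i in range(1,n+1):
    th=np.radians(tot*i/n); Q=Ro.from_rotvec(ax*th); tgt=edge+Q.apply(p-edge)-px*.006*i/n+up*.003*i/n
    print("shift",Rc.inv().apply(tgt-P).round(4),"turn",np.degrees((Rc.inv()*(Q*T)).as_rotvec()).round(2),"->",tgt.round(4)); P=tgt;Rc=Q*T
sl=Ro.from_rotvec(ax*np.radians(tot)).apply(-px); print("slant out dir in tool",Rc.inv().apply(sl).round(3),"end",(P+sl*.2).round(3))
E
python3 tilt.py
```

```text
[0.5272 0.1691 0.0438] [-2.2 -1.3  5.9] [ 0.256  0.635  1.972  0.     0.533 -1.287]
tool x [-1.     0.028 -0.   ]
shift [-0.      0.0037 -0.013 ] turn [ 7. -0. -0.] -> [0.5273 0.1728 0.0569]
shift [-0.      0.0036 -0.0129] turn [ 7.  0. -0.] -> [0.5274 0.178  0.0692]
shift [-0.      0.0036 -0.0127] turn [ 7. -0. -0.] -> [0.5276 0.1846 0.0807]
shift [-0.      0.0036 -0.0126] turn [ 7.  0. -0.] -> [0.5278 0.1924 0.0911]
shift [-0.      0.0036 -0.0124] turn [ 7.  0. -0.] -> [0.5281 0.2013 0.1004]
slant out dir in tool [ 0. -1.  0.] end [0.523 0.038 0.215]
```

play_rows(series=[[[7,0,0,0,0.0037,-0.013,0],[7,0,0,0,0.0036,-0.0129,0],[0,0,0,0,0,0,0]]])

```text
time: 11.05
tool_pos: [0.5279, 0.1801, 0.0691]
orientation: [-0.039, -3.117, 0.382]
wrist_force: [-0.9, 0.9, -2.5]
opening: 0.088
finger_force: 49.2
```

Run:
```python
from h import *
s=arm.read_state(); print(s["tool_pos"].round(4),s["wrist_force"].round(1),s["moment"].round(2),s["opening"],s["joint_pos"].round(3),Ro.from_rotvec(s["orientation"]).as_matrix().round(3))
```

```text
[0.5279 0.1801 0.0691] [-0.9  0.9 -2.5] [ 0.18  0.02 -0.01] 0.08779508016439386 [ 0.414  0.646  1.875 -0.327  0.751 -0.878] [[-1.     0.024 -0.004]
 [ 0.025  0.97  -0.241]
 [-0.002 -0.241 -0.97 ]]
```

play_rows(series=[[[7,0,0,0,0.0034,-0.0127,0],[7,0,0,0,0.0034,-0.0126,0],[7,0,0,0,0.0034,-0.0124,0],[0,0,0,0,0,0,0],[0,0,0,0,-0.01,0,0],[0,0,0,0,0,0,0]]])

```text
time: 11.8
tool_pos: [0.5275, 0.1907, 0.1064]
orientation: [-0.045, -2.988, 0.939]
wrist_force: [0.7, -0.4, -1.6]
opening: 0.086
finger_force: 49.6
```

Run:
```python
from h import *
s=arm.read_state(); print(s["tool_pos"].round(4),s["wrist_force"].round(1),s["moment"].round(2),s["opening"],s["joint_pos"].round(3),Ro.from_rotvec(s["orientation"]).as_matrix().round(3))
im=snap("t1"); sc=snap("t1s","scene")
cv2.imwrite("pics/t1m.png",np.hstack([im["color"][60:360,120:520],cv2.resize(sc["color"][110:260,280:480],None,fx=2,fy=2)]))
```

```text
[0.5275 0.1907 0.1064] [ 0.7 -0.4 -1.6] [ 0.39 -0.06  0.04] 0.08592285504223166 [ 0.59   0.738  1.706 -0.537  1.143 -0.613] [[-1.     0.024 -0.018]
 [ 0.03   0.82  -0.572]
 [ 0.001 -0.572 -0.82 ]]
```

View pics/t1m.png

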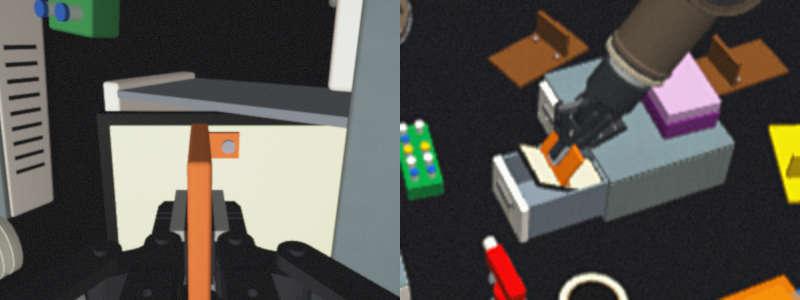

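The plate is tilted 35° and hangs free in the grip: the wrist view shows the flange between the pads near (200,210), and the scene view shows the front edge above the drawer front. Now I draw it out along its slant.

play_rows(series=[[[0,0,0,0,-0.035,0,0],[0,0,0,0,-0.035,0,0],[0,0,0,0,-0.035,0,0],[0,0,0,0,-0.035,0,0],[0,0,0,0,-0.035,0,0],[0,0,0,0,-0.035,0,0],[0,0,0,0,0,0,0],[0,0,0,0,0,0,0]]])

```text
time: 12.9
tool_pos: [0.5228, 0.0207, 0.2261]
orientation: [-0.043, -2.988, 0.94]
wrist_force: [-0.3, -0.1, -1.9]
opening: 0.087
finger_force: 49.7
```

Run:
```python
from h import *
s=arm.read_state(); print(s["wrist_force"].round(1),s["opening"],s["joint_pos"].round(3)); rel([.52,-.02,.23],np.radians(-8.3))
M=Ro.from_rotvec(s["orientation"]).as_matrix(); print("rear low edge",(s["tool_pos"]+M[:,1]*.104+M[:,2]*.034).round(3))
# window refined from wrist views
for t in("s1","s2","s4","d2"):
    im=load(t); b=blobs(im,(122,80,50),(140,255,255),None,800)
    for q in b[:2]: print(t,np.round(cv2.boundingRect(q)),cv2.contourArea(q))
```

```text
[-0.3 -0.1 -1.9] 0.08734222685731825 [ 0.348  0.477  1.857 -0.625  1.143 -0.831]
pos [0.5228 0.0207 0.2261] shift [ 0.0016 -0.0357  0.0201] rows>=0.7 turn [-34.9    2.04   6.44]
rear low edge [0.525 0.086 0.139]
s1 [193 239 136  74] 5547.5
s2 [277 258  86  67] 4467.5
s4 [275 266  60  66] 3555.5
s4 [183 266  63  48] 2076.5
d2 [  0 223 121  67] 6097.5
```

play_rows(series=[[[-8.7,0.5,1.6,0,0,0,0],[-8.7,0.5,1.6,0,0,0,0],[-8.7,0.5,1.6,0,0,0,0],[-8.7,0.5,1.6,0,0,0,0],[0,0,0,0,0,0,0]]])

```text
time: 13.52
tool_pos: [0.5228, 0.0193, 0.226]
orientation: [-0.231, -3.133, 0.003]
wrist_force: [-0.8, -0.8, -2.3]
opening: 0.085
finger_force: 49.7
```

Run:
```python
from h import *
a=np.radians(-8.3); vx=np.array([np.cos(a),np.sin(a),0]); vy=np.array([-np.sin(a),np.cos(a),0]); W=np.array([.5285,-.206,.065])
rel([*(W-.029*vy)[:2],.2],a)
for t in("s1","s2","s4"):
    im=load(t); b=np.vstack(blobs(im,(122,80,50),(140,255,255),None,300))[:,0,:]
    w=np.array([onz(im,*q,.065) for q in b])-W; print(t,"x",(w@vx).min().round(4),(w@vx).max().round(4),"y",(w@vy).min().round(4),(w@vy).max().round(4))
    # top edge (low x) yaw from points near min vx
    e=w[(w@vx)<(w@vx).min()+.003]; k=np.polyfit(e@vy,e@vx,1); l=w[(w@vy)<(w@vy).min()+.003]; k2=np.polyfit(l@vx,l@vy,1); print("  edge x at y0",k[1].round(4),"slope deg",np.degrees(k[0]).round(2),"left y",k2[1].round(4),np.degrees(k2[0]).round(2))
```

```text
pos [0.5228 0.0193 0.226 ] shift [-0.0387 -0.251   0.0265] rows>=4.1 turn [-0.1  -0.   -0.12]
s1 x -0.0333 0.0339 y -0.0655 0.0654
  edge x at y0 -0.0325 slope deg 0.03 left y -0.0649 0.19
s2 x -0.0329 0.034 y -0.0599 0.0319
  edge x at y0 -0.0323 slope deg 0.02 left y -0.0581 1.63
s4 x -0.0331 0.0328 y -0.0657 0.0648
  edge x at y0 -0.0329 slope deg -0.02 left y -0.0651 -0.31
```

play_rows(series=[[[0,0,0,-0.0077,-0.0502,0.0053,0],[0,0,0,-0.0077,-0.0502,0.0053,0],[0,0,0,-0.0077,-0.0502,0.0053,0],[0,0,0,-0.0077,-0.0502,0.0053,0],[0,0,0,-0.0077,-0.0502,0.0053,0],[0,0,0,0,0,0.03,0],[0,0,0,0,0,0.03,0],[0,0,0,0,0,0,0],[0,0,0,0,0,0,0]]])

```text
time: 14.65
tool_pos: [0.5258, -0.2328, 0.1409]
orientation: [-0.222, -3.133, 0.006]
wrist_force: [0.9, 0.0, -2.7]
opening: 0.086
finger_force: 49.9
```

Run:
```python
from h import *
a=np.radians(-8.3); vy=np.array([-np.sin(a),np.cos(a),0]); W=np.array([.5285,-.206,.065])
s=arm.read_state(); print(s["wrist_force"].round(2),s["joint_pos"].round(3)); rel([*(W-.029*vy)[:2],.099],a,s=s)
# plate in hand: cream area in wrist view, onto plate upper face
im=snap("h1"); T=Ro.from_rotvec(s["orientation"]); h=cv2.cvtColor(im["color"],cv2.COLOR_BGR2HSV)
zt=s["tool_pos"][2]-.0338+.006
b=blobs(im,(18,8,190),(45,60,255),None,400)
for q in b[:3]:
    w=np.array([onz(im,*p,zt) for p in q[:,0,:]]); l=T.inv().apply(w-s["tool_pos"]); print(cv2.boundingRect(q),"tool x",l[:,0].min().round(4),l[:,0].max().round(4),"y",l[:,1].min().round(4),l[:,1].max().round(4))
    e=l[l[:,0]>l[:,0].max()-.003]; print(" slope",np.degrees(np.polyfit(e[:,1],e[:,0],1)[0]).round(2))
```

```text
[ 0.88  0.02 -2.67] [-0.467  0.507  1.871 -0.005  0.763 -1.893]
pos [ 0.5258 -0.2328  0.1409] shift [ 0.0012 -0.0019  0.0419] rows>=0.7 turn [-0.2  -0.01  0.18]
(328, 186, 208, 138) tool x -0.0367 0.0356 y 0.0035 0.0973
 slope 0.63
(230, 186, 81, 125) tool x -0.0293 0.0355 y -0.041 -0.0046
 slope 0.06
```

play_rows(series=[[[0,0,0.2,0.0012,-0.0019,0.015,0],[-0.2,0,0,0,0,0.014,0],[0,0,0,0,0,0.008,0],[0,0,0,0,0,0,0],[0,0,0,0,0,0,0]]])

```text
time: 15.32
tool_pos: [0.5238, -0.2354, 0.1036]
orientation: [0.23, 3.133, 0.001]
wrist_force: [0.0, -0.7, -1.3]
opening: 0.087
finger_force: 49.9
```

Run:
```python
from h import *
a=np.radians(-8.3); vy=np.array([-np.sin(a),np.cos(a),0]); W=np.array([.5285,-.206,.065])
s=arm.read_state(); print(s["wrist_force"].round(2),s["moment"].round(2)); rel([*(W-.029*vy)[:2],.0988],a,s=s)
```

```text
[ 0.04 -0.66 -1.29] [-0.03 -0.03  0.02]
pos [ 0.5238 -0.2354  0.1036] shift [-0.0004  0.0008  0.0048] rows>=0.1 turn [ 0.05  0.03 -0.12]
```

play_rows(series=[[[0,0,0,-0.0004,0.0008,0.0015,0],[0,0,0,0,0,0.0012,0],[0,0,0,0,0,0.001,0],[0,0,0,0,0,0.0005,0],[0,0,0,0,0,0,0]]])

```text
time: 15.95
tool_pos: [0.5242, -0.2346, 0.0992]
orientation: [0.23, 3.133, 0.001]
wrist_force: [-0.4, 0.0, -2.2]
opening: 0.084
finger_force: 49.9
```

Run:
```python
from h import *
a=np.radians(-8.3); vy=np.array([-np.sin(a),np.cos(a),0]); W=np.array([.5285,-.206,.065])
s=arm.read_state(); print(s["wrist_force"].round(2),s["moment"].round(2)); rel([*(W-.029*vy)[:2],.0988],a,s=s)
```

```text
[-0.42  0.03 -2.18] [-0.07  0.07  0.01]
pos [ 0.5242 -0.2346  0.0992] shift [-0.0001 -0.0001  0.0004] rows>=0.0 turn [ 0.05  0.02 -0.11]
```

Not in contact yet, so I inch down.

play_rows(series=[[[0,0,0,0,0,0.0006,0],[0,0,0,0,0,0.0004,0],[0,0,0,0,0,0,0],[0,0,0,0,0,0,0]]])

```text
time: 16.45
tool_pos: [0.5243, -0.2346, 0.0988]
orientation: [0.23, 3.132, 0.001]
wrist_force: [-3.0, 1.9, 10.4]
opening: 0.091
finger_force: 51.9
```

Contact is firm (about 12 N). I ease back slightly and release.

play_rows(series=[[[0,0,0,0,0,-0.0003,0],[0,0,0,0,0,0,30],[0,0,0,0,0,0,30],[0,0,0,0,0,0,30],[0,0,0,0,0,-0.03,30],[0,0,0,0,0,-0.05,30],[0,0,0,0,0,-0.05,30],[0,0,0,0,0,-0.05,30],[0,0,0,0,0,0,30],[0,0,0,0,0,0,30]]])

```text
time: 17.7
tool_pos: [0.5238, -0.2346, 0.2781]
orientation: [0.23, 3.133, 0.002]
wrist_force: [0.3, 0.6, -0.6]
opening: 0.299
finger_force: 0.0
```

Run:
```python
from h import *
s=arm.read_state(); print(s["wrist_force"].round(2),s["tool_pos"],s["opening"])
a=np.radians(-8.3); vx=np.array([np.cos(a),np.sin(a),0]); vy=np.array([-np.sin(a),np.cos(a),0]); W=np.array([.5285,-.206,.071])
for n in("wrist","top","scene"):
    im=snap("f_"+n,n); b=[q for q in blobs(im,(18,5,150),(50,70,255),None,60)]
    for q in b:
        w=np.array([onz(im,*p,.071) for p in q[:,0,:]])-W
        if np.linalg.norm(w.mean(0)[:2])<.08: 
            x,y=w@vx,w@vy; print(n,cv2.contourArea(q),"x",x.min().round(4),x.max().round(4),"y",y.min().round(4),y.max().round(4))
            for nm,u,v,s_ in(("x-",x,y,-1),("x+",x,y,1)):
                e=(s_*u)>(s_*u).max()-.003; print("  ",nm,e.sum(),np.degrees(np.polyfit(v[e],u[e],1)[0]).round(2))
im=load("f_wrist"); 
for r in(-.023,.023): print("sel",proj(im,[.436+r*np.cos(a),-.1375+r*np.sin(a),.1]))
```

```text
[ 0.3   0.59 -0.6 ] [ 0.52380471 -0.23458076  0.27809936] 0.2989205754511673
wrist 6579.0 x -0.0354 0.0376 y -0.0244 0.0696
   x- 117 -0.37
   x+ 107 0.37
wrist 2687.5 x -0.0364 0.0374 y -0.0702 -0.0339
   x- 43 -0.21
   x+ 38 0.13
top 496.0 x -0.0391 0.0401 y -0.0252 0.0735
   x- 17 0.03
   x+ 17 0.03
scene 697.5 x -0.0358 0.0401 y -0.0237 0.071
   x- 26 0.21
   x+ 31 0.25
scene 255.0 x -0.0356 0.0399 y -0.0694 -0.0338
   x- 12 1.14
   x+ 13 1.59
sel [424.57992832  30.50014548]
sel [419.75074923  91.59539225]
```

The plate lies within about 1 mm and 0.4° of the window's centre and axes, the selector points at violet, and the arm is clear.

```bash
python3 -c "
from plant import arm
print(arm.hand_in())"
```

```text
the job is handed in; nothing more can be done
None
```

The job is handed in at about 18 s of the 54 s: the selector was turned about 63° clockwise to the violet dot, and the plate was drawn out at about 35° and laid centred and square on the window to about 1 mm and 0.4°.

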